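# Clamp a flow cell with the crank-driven bench clamp

## Task

Stand the white flow cell, ports up, on the bed of the bench clamp between the rails, with its bolted faces towards the jaw and the stop, and let go of it. Then take the crank by its black spinning grip and wind it clockwise, keeping hold of it all the way, until the jaw holds the cell firmly against the stop, without crushing the cell. Let go, and leave the other things on the bench as they are.

Things in the scene. Friction and masses are not known exactly. Their poses are not given: they have to be found in the camera images.
- cell_mid (a point): Centre of the flow cell (30 mm above its underside): a loose white plastic block 36 (its x) by 44 (its y) by 60 mm tall (its z, up), 0.2 to 0.35 kg. Two small ports on top rise 14 mm more. Four steel bolt heads on each of its +x and -x faces, which must face jaw and stop, either way round. It stands upright on the table at first.
- bed (a point): Point on top of the clamp's bed, midway across, 12 mm above the table, with room for the cell (cell_mid goes 30 mm above it). Axes: x the way the jaw closes; z up. Rails 6 mm high and 7 mm thick run along x, inner faces 25 mm to either side: 3 mm play each side of the 44 mm cell.
- clamp: The bench clamp: aluminium base 290 (x) by 100 (y) by 12 mm, fixed to the table; origin under its centre, 40 mm to the -x side of the bed point. On its +x part stands a steel stop, 46 mm wide and tall; its face is 36 to 51 mm beyond the bed point in x, set afresh each time and not measured. The jaw pushes the cell along the bed to the stop.
- jaw: The clamp's steel jaw, 44 mm wide, 50 mm tall, faced with a sprung pressure plate (35 N per mm, 5 mm give); origin at bed height in the middle of its face; x is the closing direction. With the crank at 0 it is 50 mm to the -x side of the bed point; it advances 6 mm per radian of crank (rack and pinion).
- crank_axis (a point): Point on the crank's vertical axis at the grip's mid height, about 112 mm above the table, 130 mm from the bed point on its -x side. Axes as the bed point's.
- grip_mid (a point): Centre of the crank's black grip, an upright cylinder 24 mm in diameter, 45 mm tall, that spins freely on its pin and circles the crank axis at 50 mm radius. Its foot, 89 mm above the table, is on a flat steel arm; the gearbox is 68 mm high; nothing near is higher than the foot. Drag against turning is some 3.5 N at the grip; with the hand at rest it may read anything from -3.5 to 3.5 N.
- crank (a joint): Crank angle, rad; grows clockwise from above, closing the jaw. At 0 the arm points to the clamp's -x, at pi/2 to its +y. Starts at 0 to 1.5; the cell meets the stop at some 8.3 to 10.9. From there the push needed at the grip rises by 25 N per rad, and each N clamps by 8 N: 3 to 6 N of rise is firm, 9.5 N (80 N of clamping) cracks the cell. Left alone, drag keeps up to 28 N of clamping.
- beaker: Bystander: glass beaker, 68 mm across, 85 mm tall; origin under its centre.
- reagent: Bystander: amber glass bottle, 64 mm across, 150 mm tall; origin under its centre.
- saltjar: Bystander: white jar, 68 mm across, 85 mm tall; origin under its centre.
- rack: Bystander: white tube rack 60 x 140 x 45 mm with tubes up to 79 mm; origin under its centre.
- spare_plate: Bystander: white plastic plate 90 x 60 x 12 mm lying flat; origin under its centre.
- tipbox: Bystander: grey closed box 120 x 85 x 60 mm; origin under its centre.
Things that resemble listed ones, but are neither listed nor needed, are in the scene too. What is shaped like the part that bears cell_mid but orange or purple is not meant.

How it is judged:
By the outcome, as a careful person would: the job done as asked, in the order asked, and still so for the second after the job is handed in, with the robot touching nothing.
It also fails if it takes over 72 s, if anything falls off the work surface, if the arm or the gripper's body presses on something with over 40 N, if the wrist force passes 120 N, or if a joint passes its speed limit or range.

## Robot

A 7-joint arm with a two-finger parallel gripper is mounted at the origin on the work surface. World frame = base frame: x ahead of the robot, y to its left, z up, the work surface at z = 0. Lengths are in mm, angles in rad, forces in N, time in s.
With the tool pointing down it reaches from about 400 to 875 mm from the base axis. Payload 4.4 kg.
Tool frame: the origin (TCP) lies at the very end of the fingers, on their centre line; the grasp point (between the pads) lies ctrl.grip_depth behind it (ctrl.grip_depth is the distance from the TCP to the grasp point, in mm); y points along the fingers, x is the direction in which the jaws open and shut, and the axes are right-handed (so a half turn about y gives the same grasp; the last joint's range is limited). The gripper opens to 85 mm and grips with 20 to 120 N. Pads are 22 mm wide; open, the fingers measure 114 mm over their backs; the gripper's body (76 mm by 85 mm) begins 54 mm behind the grasp point. The pads swing forward as they close: fully open they stand 13 mm farther back than shut.
Start: joints at [1.221, 0.628, 0.038, 1.517, -0.027, 0.996, -0.02], TCP at [182.031, -624.005, 231.313] pointing down, gripper open.
Joint ranges: [-3.06, 3.06], [-0.37, 2.12], [-1.25, 1.32], [0.18, 2.47], [-1.1, 4.24], [0.23, 1.98], [-2.94, 2.94]. Speed limits (rad/s): [2.57, 2.57, 3.14, 3.14, 3.14, 3.14, 3.14].

## Interface

Orientations are given as [roll, pitch, yaw] about the fixed x, y, z axes, in that order (R = Rz(yaw) Ry(pitch) Rx(roll)).
In Python, from cell import ctrl gives the robot as it stands.
- The arm moves only by the tool apply_moves, never from a script. Its argument "motion" is a list of rows, each a list of 5 numbers: the shift along the tool's x, y, z in cm, then the turn about the tool's y in rad, then the finger opening in cm, from 0 to 8.54. In form: [[tx, ty, tz, roll, hand], ...]. A call has 1 to 20 rows; each row is the pose to reach, as a shift and turn from the pose commanded when the call began, along the tool's axes at that moment; what a row does not reach only later rows make up. A row lasts 1/8 s, in which the tool goes at most 62.5 mm and 10.7 degrees, less where a joint would pass 70% of its speed; a pose out of reach is approached as far as the arm can. A call with a gripper value outside its range is refused whole. The fingers move at their own pace and stop on an object; the grip force is fixed at half the most. Time passes only in rows, so rows that repeat a pose let the fingers close. It gives the time, the measured TCP pose, the force and the opening at its end, in the units of the state.
- ctrl.read_state(): the state, without advancing time (a new reading comes with each control period).
- ctrl.get_image(name): name is "scene" or "top" or "wrist"; returns a dict with "image" (420x560x3 uint8, red, green, blue), "vfov" (degrees; the focal length in pixels is half the picture's height over the tangent of half this angle, whatever the lens; pixels are square), "cx", "cy" (the principal point, pixels), "extrinsics" (4x4, takes a point from world to camera coordinates); the wrist camera has in their place "tool_from_camera" (4x4, takes a point from camera to tool coordinates, whose origin is the TCP and whose axes are the tool frame's). Camera axes: x right, y up, looking along -z (the intrinsics and any distortion apply to the point x, -y, -z); pixel columns grow to the right and rows downward; lengths in mm; the calibration is good to about 2 mm. A picture is of the moment at which its call begins: read the wrist's pose just before it. There is no depth.
- ctrl.finish_job(): hands the job in, once; it reports no verdict.
Trained networks look in a picture, given as the dict that the camera call returned (one of the last four; its "shot" number tells which), for a name from the list of things; names that differ only in an ending like _2 or _b are one class to them, and where a whole thing is asked for, a point or a joint stands for the part that bears it (a point fixed in the world has none). Each returns a list of dicts, best first, with "confidence" (0 to 1); they miss things now and then, are a little off and sometimes report something else, mostly with a low value. They report only what shows in the picture. A call takes as long as a camera call. They do not tell look-alikes from the thing itself.
- ctrl.search_frame(picture, query): "location" ([x, y, z] in mm, in world coordinates, good to about 4 mm: the middle of the surface that is visible of it).
- ctrl.mark_of(picture, query): "location" ([x, y, z] in mm, in world coordinates, good to about 4 mm: a listed point, or the origin of a listed thing).
The state is a dict: "clock": time; "qpos": joint angles; "qd": joint speeds; "tau": joint torques, N m; "eef_pos": TCP position; "tool_rot": TCP orientation; "force": force on the tool from outside, world axes, zero at the start; "torque": the same for the moment, N m; "width": finger opening in mm.
Only numpy, scipy, OpenCV 4.12 (cv2) and the standard library are available. Lean on these libraries where they do the work, as an engineer would, in place of code of your own. Each camera call takes 0.05 s, during which the arm holds its last target.

## Working session

There is one attempt and no reset: what is moved stays moved. The work goes in short steps, Python scripts to look and compute and a tool call to move; the robot and the scene stay as the last step left them, time stands still between calls to the robot, and variables do not carry over. Pictures are saved under pics/ and viewed, and the job is handed in when it is done.

Besides the shell and the picture viewer there is one more tool, called after "Call:" as name([rows], argument=value, ...), one row to a line, values as JSON. apply_moves: Moves the arm, as the interface text tells. Its arguments: {"type":"object","properties":{"motion":{"type":"array","items":{"type":"array","items":{"type":"number"}}}},"required":["motion"]}

```bash
ls; mkdir -p pics; python3 - <<'E'
from cell import ctrl
import cv2
s=ctrl.read_state();print({k:s[k] for k in ('clock','qpos','eef_pos','tool_rot','force','width')},ctrl.grip_depth)
for n in('scene','top'):
    p=ctrl.get_image(n);cv2.imwrite(f'pics/{n}0.png',p['image'][:,:,::-1])
    print(n,p['vfov'],p['cx'],p['cy'],p.keys())
    print(p['extrinsics'])
    for q in('cell_mid','bed','clamp','jaw','crank_axis','grip_mid'):
        print(q,[(d['confidence'],[round(v) for v in d['location']]) for d in ctrl.mark_of(p,q)[:4]])
    for q in('beaker','reagent','saltjar','rack','spare_plate','tipbox'):
        print(q,[(d['confidence'],[round(v) for v in d['location']]) for d in ctrl.mark_of(p,q)[:2]])
E
```

```text
pics
{'clock': 0.0, 'qpos': array([ 1.22119149,  0.62939107,  0.03843451,  1.51835016, -0.02701512,
        0.99627713, -0.01999848]), 'eef_pos': array([ 181.87157117, -623.39896666,  230.36551353]), 'tool_rot': array([-1.57080635,  0.00190801, -1.28699178]), 'force': array([0.45836552, 0.96299209, 0.59990262]), 'width': 85.39584024922071} 18.700000000000003
scene 55.63597779488889 283.11442469452624 214.2680607224087 dict_keys(['image', 'vfov', 'cx', 'cy', 'extrinsics', 'shot'])
[[ 6.56763594e-01  7.53882829e-01 -1.79516691e-02 -3.44225127e+02]
 [-5.86403264e-01  5.25537394e-01  6.16394079e-01  2.64632658e+02]
 [ 4.74123185e-01 -3.94298273e-01  7.87233179e-01 -1.34516236e+03]
 [ 0.00000000e+00  0.00000000e+00  0.00000000e+00  1.00000000e+00]]
cell_mid [(0.95, [425, -364, 30]), (0.74, [505, -314, 32]), (0.63, [418, -268, 34]), (0.58, [584, -372, 30])]
bed [(0.87, [569, -29, 10])]
clamp [(0.97, [558, 11, -2]), (0.28, [559, 21, 12])]
jaw [(0.64, [557, 20, 13])]
crank_axis [(0.66, [548, 102, 110])]
grip_mid [(0.68, [552, 150, 118])]
beaker [(0.86, [396, -84, -2])]
reagent [(0.6, [691, -
[... 334 characters left out ...]
74484265e-01  9.77847833e-02  2.02036019e-01 -5.43411982e+02]
 [-2.01520098e-01 -1.52277568e-02  9.79366002e-01 -1.00198324e+03]
 [ 0.00000000e+00  0.00000000e+00  0.00000000e+00  1.00000000e+00]]
cell_mid [(0.75, [580, -370, 28]), (0.68, [423, -268, 34]), (0.67, [509, -313, 28]), (0.65, [424, -369, 29])]
bed [(0.76, [562, -30, 10])]
clamp [(0.81, [555, 10, 0])]
jaw [(0.73, [555, 22, 12])]
crank_axis [(0.87, [542, 102, 110]), (0.26, [554, 8, 0])]
grip_mid [(0.55, [552, 153, 110])]
beaker [(0.97, [397, -89, 7])]
reagent [(0.65, [686, -302, 1])]
saltjar [(0.69, [377, 273, -2])]
rack [(0.63, [758, -33, 1]), (0.47, [556, 9, 1])]
spare_plate [(0.73, [287, -285, 0])]
tipbox [(0.77, [713, 350, 1])]
```

View pics/scene0.png

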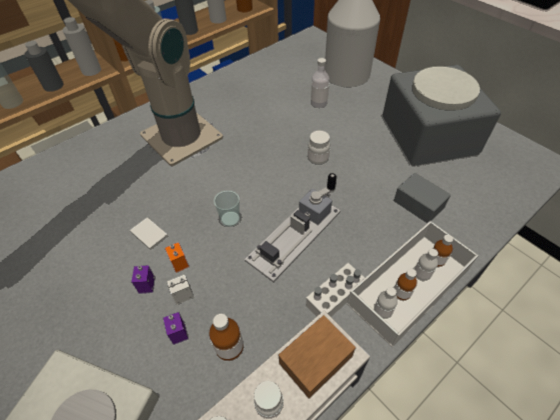

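View pics/top0.png

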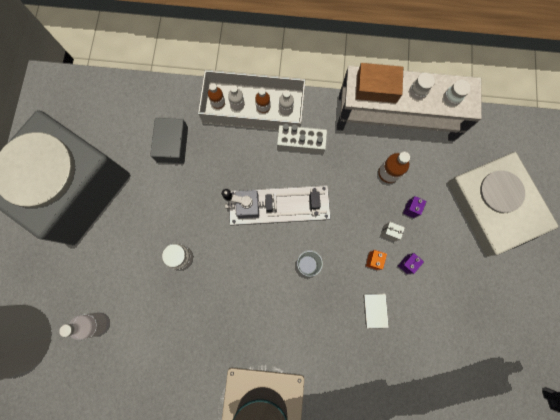

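```bash
python3 - <<'E'
import cv2,numpy as np
a=cv2.imread('pics/top0.png');s=cv2.imread('pics/scene0.png')
b=cv2.resize(a[175:235,215:340],None,fx=6,fy=6,interpolation=cv2.INTER_CUBIC);cv2.imwrite('pics/z1.png',b)
c=cv2.resize(a[190:280,360:435],None,fx=6,fy=6,interpolation=cv2.INTER_CUBIC);
d=cv2.resize(s[265:310,155:205],None,fx=6,fy=6,interpolation=cv2.INTER_CUBIC)
o=np.zeros((540,760,3),np.uint8);o[:540,:450]=c;o[:270,455:755]=d;cv2.imwrite('pics/z2.png',o)
E
```

```text
(no output)
```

View pics/z1.png

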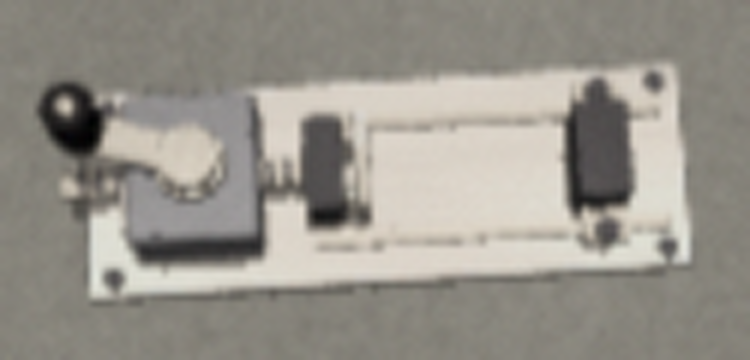

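View pics/z2.png

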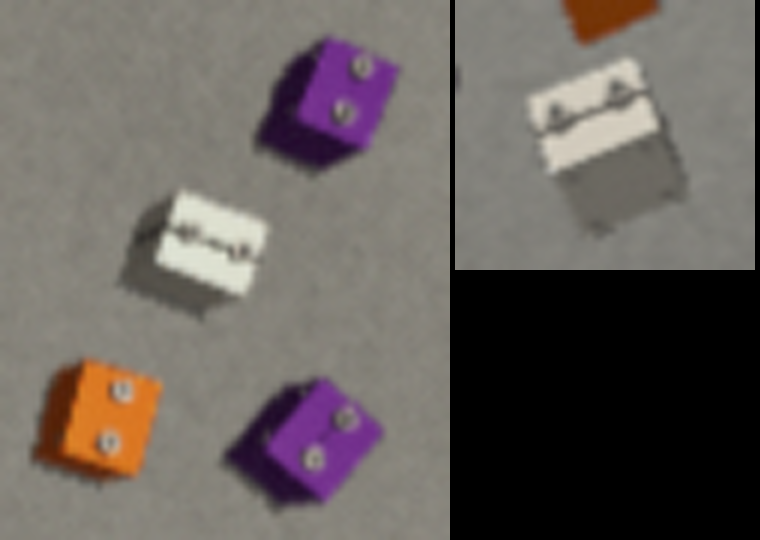

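```bash
cat > h.py <<'E'
import numpy as np, cv2
from cell import ctrl
def K(p):
    h=p['image'].shape[0]; f=h/2/np.tan(np.radians(p['vfov'])/2)
    return f,p['cx'],p['cy']
def cam2world(p,st=None):
    if 'extrinsics' in p: return np.linalg.inv(p['extrinsics'])
    T=np.eye(4);T[:3,:3]=Rt(st['tool_rot']);T[:3,3]=st['eef_pos'];return T@p['tool_from_camera']
def Rt(r):
    from scipy.spatial.transform import Rotation as R
    return R.from_euler('xyz',r).as_matrix()
def back(p,px,z,st=None):
    f,cx,cy=K(p);T=cam2world(p,st);out=[]
    for u,v in np.atleast_2d(px):
        d=T[:3,:3]@np.array([(u-cx)/f,-(v-cy)/f,-1]);o=T[:3,3]
        out.append(o+d*(z-o[2])/d[2])
    return np.array(out)
def proj(p,X,st=None):
    f,cx,cy=K(p);T=np.linalg.inv(cam2world(p,st));X=np.atleast_2d(X)
    c=X@T[:3,:3].T+T[:3,3];return np.c_[cx-f*c[:,0]/c[:,2],cy+f*c[:,1]/c[:,2]]
def shift(d,yaw):  # world mm -> tool cm, tool down
    c,s=np.cos(yaw),np.sin(yaw);d=np.asarray(d,float)
    return np.array([c*d[0]+s*d[1],-d[2],-s*d[0]+c*d[1]])/10
E
python3 - <<'E'
from h import *
p=ctrl.get_image('top')
un=lambda L,o:[((x+.5)/6-.5+o[0],(y+.5)/6-.5+o[1]) for x,y in L]
c=back(p,un([(183,190),(268,222),(245,297),(157,262)],(360,190)),60)
print('cell',c.round(1),c.mean(0));
for i in range(4): e=c[(i+1)%4]-c[i];print(np.linalg.norm(e),np.degrees(np.arctan2(e[1],e[0])))
b=back(p,un([(88,298),(690,263),(677,63)],(215,175)),12)
print('base',b.round(1))
e=b[1]-b[0];print(np.linalg.norm(e),np.degrees(np.arctan2(e[1],e[0])));e=b[2]-b[1];print(np.linalg.norm(e),np.degrees(np.arctan2(e[1],e[0])))
print('grip top',back(p,un([(68,105)],(215,175)),134))
print('hub',back(p,un([(190,158)],(215,175)),89))
st=ctrl.read_state();w=ctrl.get_image('wrist');print(w['tool_from_camera'],w['vfov'],w['cx'],w['cy'],st['clock'])
E
```

```text
cell [[ 529.9 -299.7   60. ]
 [ 519.  -339.    60. ]
 [ 483.5 -329.8   60. ]
 [ 495.5 -289.3   60. ]] [ 506.95929687 -314.429141     60.        ]
40.81093627293029 -105.55183705172392
36.653897810322434 165.36557069373595
42.24042114141224 73.47910922064871
35.94455012925168 -16.88546058573849
base [[ 484.4  146.    12. ]
 [ 530.  -139.2   12. ]
 [ 628.2 -125.6   12. ]]
288.8036417776176 -80.91427059163001
99.16243901225518 7.854481478694461
grip top [[549.81409017 147.37635369 134.        ]]
hub [[541.20059783  97.1987701   89.        ]]
[[ 9.99999792e-01 -5.35260579e-04 -3.60388255e-04  1.03226635e+00]
 [-1.80343163e-04  3.04414338e-01 -9.52539699e-01 -1.42975227e+02]
 [ 6.19564303e-04  9.52539566e-01  3.04414178e-01  7.83157776e+01]
 [ 0.00000000e+00  0.00000000e+00  0.00000000e+00  1.00000000e+00]] 67.42729648817256 281.72924427130357 218.98739526044585 1.35
```

```bash
python3 - <<'E'
from h import *
s=ctrl.read_state();print(shift(np.array([507,-314,180])-s['eef_pos'],s['tool_rot'][2]))
E
```

```text
[-20.66023143   5.13166729  39.8760595 ]
```

Call:
apply_moves([
  [-2.5,0.6,5,0.15,8.5],
  [-5,1.2,10,0.3,8.5],
  [-7.7,1.9,15,0.45,8.5],
  [-10.4,2.6,20,0.56,8.5],
  [-13,3.2,25,0.56,8.5],
  [-15.5,3.8,30,0.56,8.5],
  [-18,4.5,35,0.56,8.5],
  [-20.66,5.1,39.9,0.56,8.5],
  [-20.66,5.1,39.9,0.56,8.5],
  [-20.66,5.1,39.9,0.56,8.5],
  [-20.66,5.1,39.9,0.56,8.5],
])

```text
clock: 2.78
eef_pos: [506.1, -315.6, 180.6]
tool_rot: [-1.571, -0.001, -1.85]
force: [0.1, 0.2, 0.1]
width: 85.3
```

```bash
python3 - <<'E'
from h import *
s=ctrl.read_state();p=ctrl.get_image('wrist');cv2.imwrite('pics/w1.png',p['image'][:,:,::-1])
np.savez('w1.npz',**{k:p[k] for k in('vfov','cx','cy','tool_from_camera','image')},eef_pos=s['eef_pos'],tool_rot=s['tool_rot'])
print(s['clock'],s['eef_pos'],s['tool_rot'],s['qpos'].round(2),s['qd'].round(3))
for d in ctrl.mark_of(p,'cell_mid'):print(d)
E
```

```text
2.775 [ 506.06165236 -315.59264039  180.57494478] [-1.57082556e+00 -9.91805722e-04 -1.84973295e+00] [ 0.39  0.62  0.2   1.73 -0.16  0.81 -1.2 ] [ 0.007 -0.002 -0.    -0.001 -0.001 -0.002 -0.002]
{'location': [509.5, -310.4, 31.1], 'confidence': 0.78}
{'location': [422.6, -366.4, 29.8], 'confidence': 0.77}
{'location': [425.9, -270.6, 31.0], 'confidence': 0.73}
{'location': [583.6, -374.8, 32.4], 'confidence': 0.6}
```

View pics/w1.png

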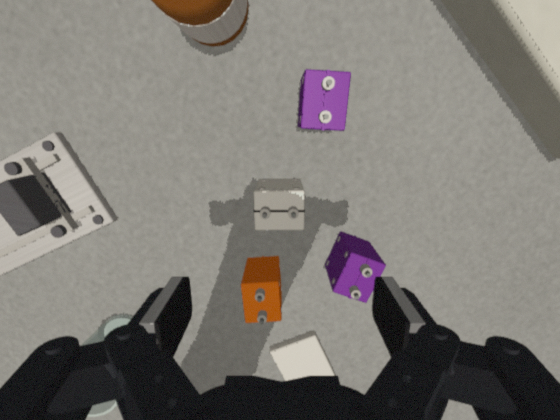

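```bash
python3 - <<'E'
from h import *
a=cv2.imread('pics/w1.png');cv2.imwrite('pics/w1z.png',cv2.resize(a[165:245,230:330],None,fx=7,fy=7,interpolation=cv2.INTER_CUBIC))
d=np.load('w1.npz');p={k:d[k] for k in d};st=p
print('tcp px',proj(p,d['eef_pos'],st), 'table under',proj(p,[507,-314,60],st))
E
```

```text
tcp px [[280.40307662 280.97596012]] table under [[278.67150107 212.60487162]]
```

View pics/w1z.png

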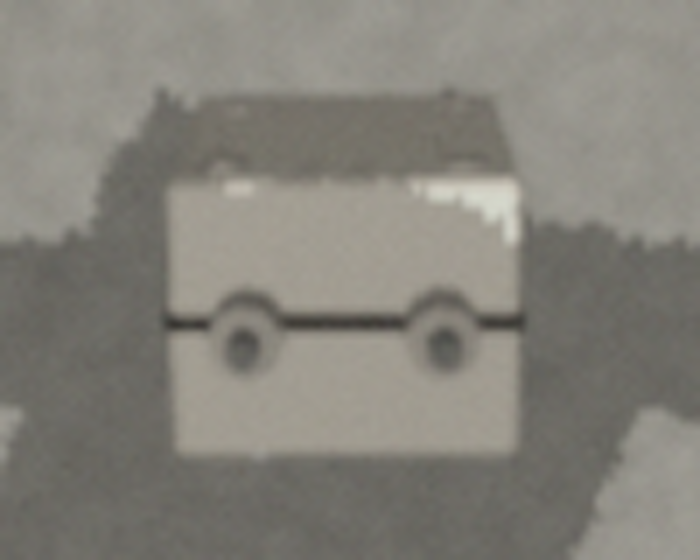

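```bash
python3 - <<'E'
from h import *
d=np.load('w1.npz');p={k:d[k] for k in d}
L=[(166,182),(520,178),(518,455),(176,456),(163,322),(523,322)]
px=[((x+.5)/7-.5+230,(y+.5)/7-.5+165) for x,y in L]
c=back(p,px,60,p);print(c.round(1),c[:4].mean(0))
for i,j in((0,1),(1,2),(3,2),(0,3),(4,5)): e=c[j]-c[i];print(np.linalg.norm(e),np.degrees(np.arctan2(e[1],e[0])))
y=-1.84973
for tgt in([*c[:4].mean(0)[:2],18],):
  print(shift(np.array(tgt)-p['eef_pos'],y))
E
```

```text
[[ 531.8 -298.6   60. ]
 [ 520.4 -340.3   60. ]
 [ 485.8 -330.9   60. ]
 [ 497.6 -289.1   60. ]
 [ 515.  -292.9   60. ]
 [ 502.6 -336.    60. ]] [ 508.92000952 -314.72744329   60.        ]
43.20036525444349 -105.3077510885063
35.86653773523375 164.8734659374611
43.417289089273 -105.8035978886057
35.490769062487615 164.52781016520072
44.8247817600628 -105.97481547757447
[-0.16187503 16.25749448  0.25096651]
```

Call:
apply_moves([
  [-0.16,4,0.22,0,8.5],
  [-0.16,9,0.22,0,8.5],
  [-0.16,13,0.22,0,8.5],
  [-0.16,16.4,0.22,0,8.5],
  [-0.16,16.4,0.22,0,8.5],
  [-0.16,16.4,0.22,0,6],
  [-0.16,16.4,0.22,0,3],
  [-0.16,16.4,0.22,0,3],
  [-0.16,16.4,0.22,0,3],
  [-0.16,16.4,0.22,0,3],
  [-0.16,16.4,0.22,0,3],
  [-0.16,16.4,0.22,0,3],
])

```text
clock: 4.38
eef_pos: [511.0, -313.9, 18.2]
tool_rot: [-1.567, -0.001, -1.847]
force: [0.2, 0.3, 6.1]
width: 43.4
```

```bash
python3 - <<'E'
from h import *
s=ctrl.read_state();p=ctrl.get_image('wrist');cv2.imwrite('pics/w2.png',p['image'][:,:,::-1])
print(s['clock'],s['eef_pos'],s['tool_rot'],s['width'],s['force'])
print(shift(np.array([562,-29,200])-s['eef_pos'],s['tool_rot'][2]))
E
```

```text
4.375 [ 510.98946876 -313.90818674   18.2124257 ] [-1.56747923e+00 -9.41440957e-04 -1.84713300e+00] 43.41878330695333 [0.20974181 0.25912055 6.12905192]
[-28.80165236 -18.17875743  -2.8657134 ]
```

View pics/w2.png

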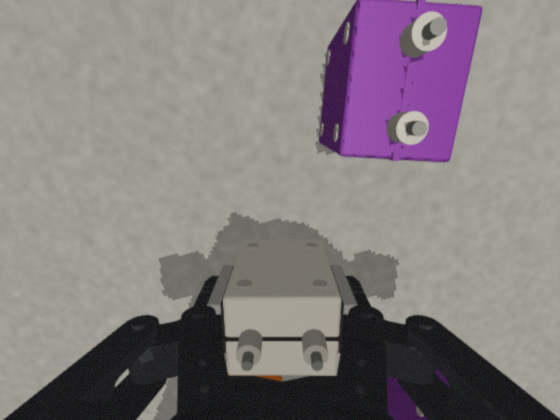

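Call:
apply_moves([
  [0,-3,0,0,3],
  [0,-8,0,0,3],
  [-2,-13,-0.2,-0.18,3],
  [-5,-14.2,-0.5,-0.36,3],
  [-8.4,-14.2,-0.8,-0.54,3],
  [-11.8,-14.2,-1.2,-0.72,3],
  [-15.2,-14.2,-1.5,-0.9,3],
  [-18.6,-14.2,-1.9,-1.08,3],
  [-21.5,-14.2,-2.2,-1.26,3],
  [-24,-14.2,-2.5,-1.44,3],
  [-26,-14.2,-2.7,-1.62,3],
  [-27.8,-14.2,-2.85,-1.8,3],
  [-28.8,-14.2,-2.85,-1.96,3],
  [-28.8,-14.2,-2.85,-2,3],
  [-28.8,-14.2,-2.85,-2,3],
  [-28.8,-14.2,-2.85,-2,3],
  [-28.8,-14.2,-2.85,-2,3],
])

```text
clock: 6.55
eef_pos: [560.8, -28.7, 158.3]
tool_rot: [-1.571, 0.0, 0.152]
force: [0.7, -0.1, -3.0]
width: 43.5
```

```bash
python3 - <<'E'
from h import *
s=ctrl.read_state();p=ctrl.get_image('wrist');cv2.imwrite('pics/w3.png',p['image'][:,:,::-1])
np.savez('w3.npz',**{k:p[k] for k in('vfov','cx','cy','tool_from_camera','image')},eef_pos=s['eef_pos'],tool_rot=s['tool_rot'])
print(s['clock'],s['eef_pos'],s['tool_rot'],s['width'],s['force'],s['qpos'].round(2))
for q in('bed','clamp','jaw','crank_axis','grip_mid'):
        print(q,[(d['confidence'],[round(v,1) for v in d['location']]) for d in ctrl.mark_of(p,q)[:2]])
E
```

```text
6.55 [560.79692058 -28.68318987 158.3394437 ] [-1.57121567e+00  1.31392308e-04  1.51510987e-01] 43.47674005868705 [ 0.73299816 -0.13031342 -3.0354713 ] [ 0.23  0.62 -0.36  1.84  0.3   0.74 -0.14]
bed [(0.7, [568.8, -27.0, 13.5]), (0.33, [557.8, -27.2, 171.6])]
clamp [(0.7, [556.0, 10.0, 0.4])]
jaw [(0.95, [558.1, 16.6, 13.8])]
crank_axis [(0.71, [544.8, 103.5, 111.1])]
grip_mid []
```

View pics/w3.png

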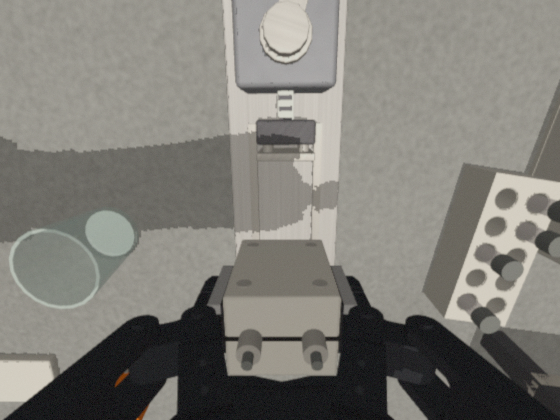

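```bash
python3 - <<'E'
from h import *
a=cv2.imread('pics/w3.png')
cv2.imwrite('pics/w3z.png',cv2.resize(a[100:245,215:355],None,fx=4,fy=4,interpolation=cv2.INTER_CUBIC))
E
```

```text
(no output)
```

View pics/w3z.png

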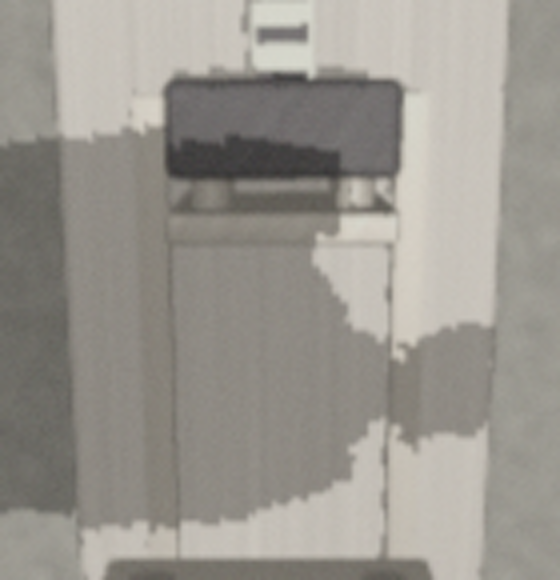

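```bash
python3 - <<'E'
from h import *
d=np.load('w3.npz');p={k:d[k] for k in d}
def bp(L,z): return back(p,[((x+.5)/4-.5+215,(y+.5)/4-.5+100) for x,y in L],z,p)
for nm,L,z in(('rail',[(171,245),(178,555),(392,245),(387,555)],15),('base',[(55,80),(78,550),(508,60),(484,560)],12)):
    c=bp(L,z);print(nm,c.round(1).tolist())
    for i in(0,2):
        e=c[i+1]-c[i];print(np.degrees(np.arctan2(e[1],e[0])))
    # midline
    u=(c[1]-c[0])/np.linalg.norm(c[1]-c[0])+(c[3]-c[2])/np.linalg.norm(c[3]-c[2]);u/=np.linalg.norm(u)
    n=np.array([-u[1],u[0],0]);
    a=n@(c[0]+c[1])/2;b=n@(c[2]+c[3])/2
    print('width',b-a,'yaw',np.degrees(np.arctan2(u[1],u[0])),'mid offset',(a+b)/2,'tcp',n@p['eef_pos'], 'point at y=-29: x=',((a+b)/2-n[1]*-29)/n[0])
# cell corners in hand: image approx
c=back(p,[(240,241),(322,241),(225,332),(338,332),(227,374),(337,374)],158.3-18.2+60,p);print(c.round(1))
E
```

```text
rail [[533.5, 8.0, 15.0], [544.8, -66.0, 15.0], [582.7, 15.6, 15.0], [595.1, -58.2, 15.0]]
-81.32675541572404
-80.50548708398863
width 50.35394683657785 yaw -80.91612124985633 mid offset 552.9610115440316 tcp 549.2350474207828 point at y=-29: x= 564.6208616030967
base [[503.6, 39.3, 12.0], [520.2, -69.6, 12.0], [600.8, 58.4, 12.0], [619.4, -57.0, 12.0]]
-81.29718474083953
-80.86495671810901
width 99.4666950415367 yaw -81.08107072947426 mid offset 553.1043827696194 tcp 549.5692068302061 point at y=-29: x= 564.4250829454384
[[541.8   5.3 200.1]
 [569.7   9.6 200.1]
 [540.3 -32.6 200.1]
 [582.8 -26.  200.1]
 [543.  -52.4 200.1]
 [586.5 -45.6 200.1]]
```

```bash
python3 - <<'E'
from h import *
s=ctrl.read_state()
print(shift(np.array([564.0,-29,42])-s['eef_pos'],s['tool_rot'][2]))
E
```

```text
[ 0.29344066 11.63193235 -0.12724275]
```

Call:
apply_moves([
  [0.3,3,-0.1,-0.006,3],
  [0.3,7,-0.1,-0.006,3],
  [0.3,10,-0.1,-0.006,3],
  [0.3,11.6,-0.1,-0.006,3],
  [0.3,11.6,-0.1,-0.006,3],
  [0.3,11.6,-0.1,-0.006,3],
])

```text
clock: 7.6
eef_pos: [565.1, -28.6, 43.4]
tool_rot: [-1.571, -0.002, 0.159]
force: [0.5, 0.6, -3.3]
width: 43.4
```

```bash
python3 - <<'E'
from h import *
s=ctrl.read_state();p=ctrl.get_image('wrist');cv2.imwrite('pics/w4.png',p['image'][:,:,::-1])
np.savez('w4.npz',**{k:p[k] for k in('vfov','cx','cy','tool_from_camera','image')},eef_pos=s['eef_pos'],tool_rot=s['tool_rot'])
print(s['clock'],s['eef_pos'],s['tool_rot'],s['width'],s['force'])
cv2.imwrite('pics/w4z.png',cv2.resize(p['image'][130:330,180:380,::-1],None,fx=3,fy=3,interpolation=cv2.INTER_CUBIC))
E
```

```text
7.6 [565.07342005 -28.59916893  43.39737948] [-1.57104181 -0.00215581  0.15892675] 43.41337435287805 [ 0.4855013   0.64753086 -3.25494556]
```

View pics/w4z.png

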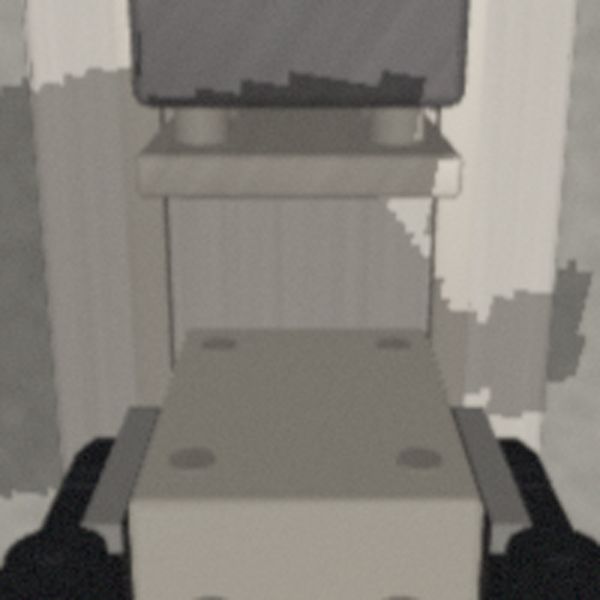

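View pics/w4.png

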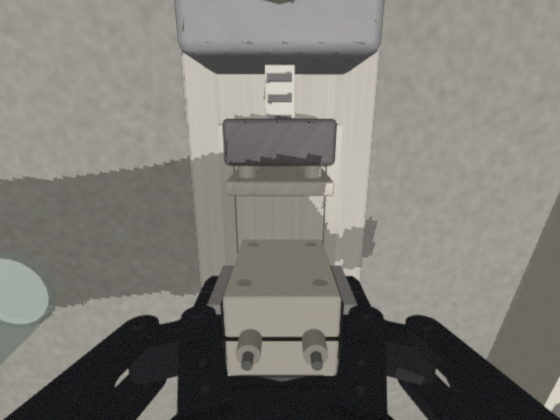

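Call:
apply_moves([
  [-0.1,0.2,0,0,3],
  [-0.1,0.6,0,0,3],
  [-0.1,0.9,0,0,3],
  [-0.1,1.2,0,0,3],
  [-0.1,1.35,0,0,3],
  [-0.1,1.35,0,0,3],
])

```text
clock: 8.4
eef_pos: [563.0, -28.9, 30.2]
tool_rot: [-1.572, -0.0, 0.159]
force: [-3.8, -0.2, 11.9]
width: 43.7
```

```bash
python3 - <<'E'
from h import *
s=ctrl.read_state();p=ctrl.get_image('wrist');cv2.imwrite('pics/w5.png',p['image'][:,:,::-1])
print(s['clock'],s['eef_pos'],s['tool_rot'],s['width'],s['force'],s['torque'])
cv2.imwrite('pics/w5z.png',cv2.resize(p['image'][130:330,180:380,::-1],None,fx=3,fy=3,interpolation=cv2.INTER_CUBIC))
E
```

```text
8.4 [563.01241139 -28.88761744  30.20815071] [-1.57156140e+00 -1.46179169e-04  1.59017799e-01] 43.678487865005955 [-3.78972128 -0.17178877 11.8604322 ] [0.11773995 0.74554185 0.01561805]
```

View pics/w5z.png

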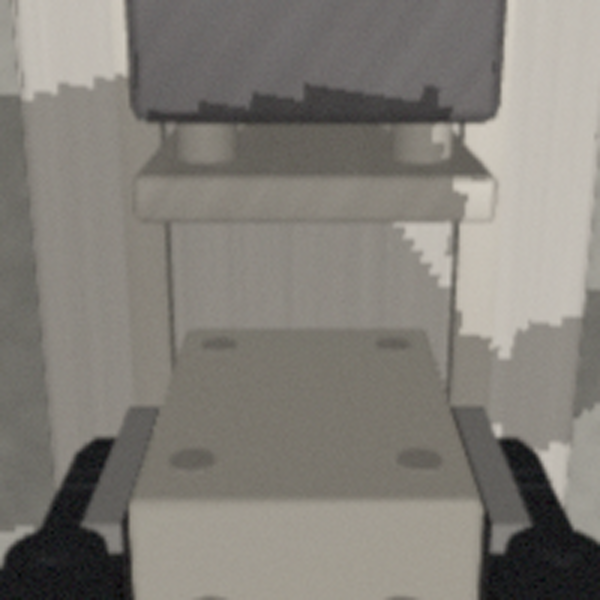

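Call:
apply_moves([
  [0,-0.05,0,0,4],
  [0,-0.1,0,0,6],
  [0,-0.1,0,0,8.5],
  [0,-0.1,0,0,8.5],
  [0,-0.1,0,0,8.5],
  [0,-0.1,0,0,8.5],
  [0,-3,0,0,8.5],
  [0,-8,0,0,8.5],
  [0,-13,0,0,8.5],
  [0,-18,-1,0,8.5],
  [0,-20,-3,0,8.5],
  [0,-20,-3,0,8.5],
  [0,-20,-3,0,8.5],
])

```text
clock: 10.07
eef_pos: [566.8, -57.8, 227.7]
tool_rot: [-1.57, 0.002, 0.159]
force: [-0.1, 0.4, 0.3]
width: 85.2
```

```bash
python3 - <<'E'
from h import *
s=ctrl.read_state();p=ctrl.get_image('wrist');cv2.imwrite('pics/w6.png',p['image'][:,:,::-1])
np.savez('w6.npz',**{k:p[k] for k in('vfov','cx','cy','tool_from_camera','image')},eef_pos=s['eef_pos'],tool_rot=s['tool_rot'])
print(s['clock'],s['eef_pos'],s['tool_rot'],s['width'],s['force'],s['torque'],s['qpos'].round(2))
for n in('wrist','top','scene'):
  if n!='wrist':p=ctrl.get_image(n);cv2.imwrite(f'pics/{n}6.png',p['image'][:,:,::-1])
  for q in('crank_axis','grip_mid','bed','cell_mid'):
        print(q,[(d['confidence'],[round(v,1) for v in d['location']]) for d in ctrl.mark_of(p,q)[:2]])
E
```

```text
10.075 [566.8305057  -57.75127984 227.74269806] [-1.56976433  0.00187886  0.15934747] 85.16133003325473 [-0.05337721  0.40049272  0.32653359] [-0.04665953  0.05524132  0.06295432] [ 0.32  0.54 -0.41  1.74  0.26  0.91 -0.04]
crank_axis [(0.47, [758.9, -38.3, 0.8])]
grip_mid []
bed []
cell_mid [(0.76, [562.8, -31.3, 42.3])]
crank_axis [(0.82, [542.0, 101.6, 112.1])]
grip_mid [(0.41, [550.4, 148.7, 109.7])]
bed [(0.72, [562.7, -29.3, 11.0])]
cell_mid [(0.65, [563.4, -32.4, 39.6]), (0.56, [586.3, -372.6, 29.6])]
crank_axis [(0.61, [550.0, 99.4, 110.3])]
grip_mid [(0.41, [550.9, 150.8, 116.0])]
bed [(0.78, [571.0, -29.2, 13.4])]
cell_mid [(0.96, [584.7, -373.5, 33.5]), (0.95, [424.6, -268.6, 30.3])]
```

View pics/w6.png

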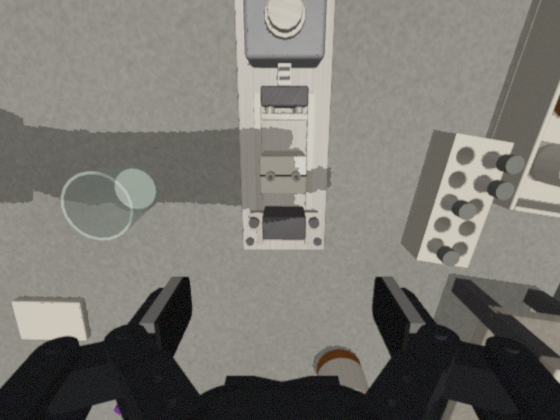

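```bash
python3 - <<'E'
from h import *
s=ctrl.read_state()
print(shift(np.array([548,125,220])-s['eef_pos'],s['tool_rot'][2]))
a=cv2.imread('pics/w6.png');cv2.imwrite('pics/w6z.png',cv2.resize(a[75:255,225:345],None,fx=4,fy=4,interpolation=cv2.INTER_CUBIC)[:600])
E
```

```text
[ 0.94691738  0.88684243 18.43235485]
```

View pics/w6z.png

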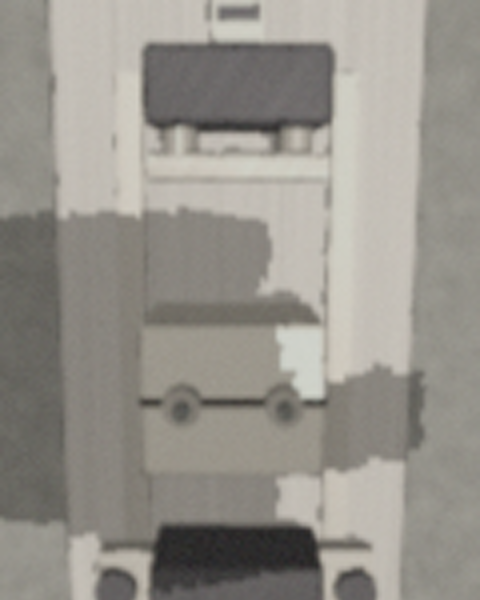

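Call:
apply_moves([
  [0.2,0.2,4,0,8.5],
  [0.4,0.4,9,0,8.5],
  [0.7,0.7,14,0,8.5],
  [0.95,0.9,18.4,0,8.5],
  [0.95,0.9,18.4,0,8.5],
  [0.95,0.9,18.4,0,8.5],
  [0.95,0.9,18.4,0,8.5],
])

```text
clock: 11.7
eef_pos: [548.4, 122.9, 219.8]
tool_rot: [-1.572, 0.0, 0.156]
force: [0.1, -0.6, 0.1]
width: 85.0
```

```bash
python3 - <<'E'
from h import *
s=ctrl.read_state();p=ctrl.get_image('wrist');cv2.imwrite('pics/w7.png',p['image'][:,:,::-1])
np.savez('w7.npz',**{k:p[k] for k in('vfov','cx','cy','tool_from_camera','image')},eef_pos=s['eef_pos'],tool_rot=s['tool_rot'])
print(s['clock'],s['eef_pos'],s['tool_rot'],s['width'],s['force'],s['torque'],s['qpos'].round(2))
for q in('crank_axis','grip_mid','bed','clamp'):
        print(q,[(d['confidence'],[round(v,1) for v in d['location']]) for d in ctrl.mark_of(p,q)[:2]])
print(proj(p,[[543.4,99.5,89],[550,149,134]],s))
E
```

```text
11.7 [548.39834975 122.89982345 219.77248354] [-1.57176020e+00  6.68098427e-05  1.56387609e-01] 84.96123439935455 [ 0.14102145 -0.60432846  0.08990283] [-0.05147223  0.04266954  0.00056619] [-0.    0.54 -0.41  1.77  0.27  0.88 -0.37]
crank_axis [(0.66, [544.7, 100.2, 109.6])]
grip_mid [(0.85, [546.9, 149.0, 109.3])]
bed [(0.6, [570.5, -25.5, 11.6]), (0.45, [544.9, 104.5, 107.5])]
clamp [(0.67, [558.0, 8.9, -1.9])]
[[271.84690093 231.00241203]
 [288.57148655 190.98936126]]
```

View pics/w7.png

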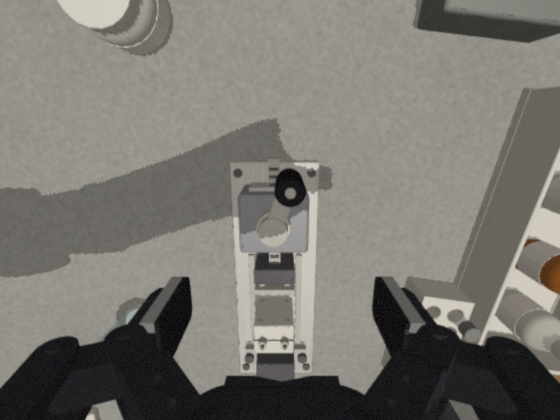

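```bash
python3 - <<'E'
a=__import__('cv2').imread('pics/w7.png');import cv2
cv2.imwrite('pics/w7z.png',cv2.resize(a[155:265,225:325],None,fx=5,fy=5,interpolation=cv2.INTER_CUBIC))
E
```

```text
(no output)
```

View pics/w7z.png

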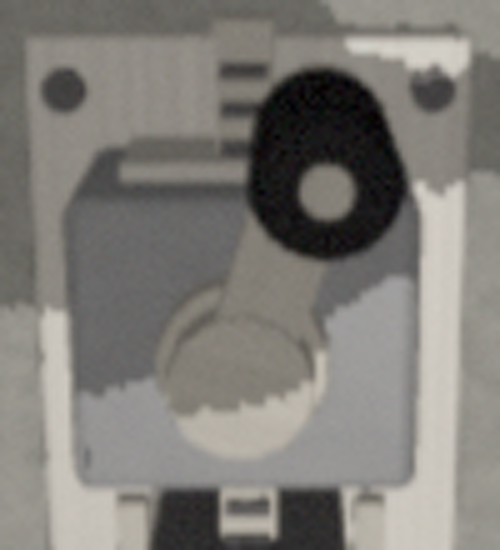

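```bash
python3 - <<'E'
from h import *
d=np.load('w7.npz');p={k:d[k] for k in d}
def bp(L,z): return back(p,[((x+.5)/5-.5+225,(y+.5)/5-.5+155) for x,y in L],z,p)
g=bp([(328,181)],134)[0];g2=bp([(328,191)],137)[0];print(g,g2)
for z in(85,89,93):
  h=bp([(239,387)],z)[0];v=(g-h)[:2];print(h,np.linalg.norm(v),np.degrees(np.arctan2(v[1],v[0])))
b=bp([(28,38),(470,38)],12);print(b)
E
```

```text
[551.16939422 149.33056921 134.        ] [551.23244526 148.50486851 137.        ]
[544.1495272   97.14332033  85.        ] 52.657264250517855 82.33895372211323
[544.04956658  98.60978557  89.        ] 51.218061641009015 82.00943120119832
[543.94960595 100.07625081  93.        ] 49.78065109096328 81.66086673980892
[[487.75434764 144.32038879  12.        ]
 [584.32597257 159.62300416  12.        ]]
```

```bash
python3 - <<'E'
from h import *
s=ctrl.read_state()
print(shift(np.array([551.2,149.0,96])-s['eef_pos'],s['tool_rot'][2]))
E
```

```text
[ 0.6886003  12.38397627  2.42663933]
```

Call:
apply_moves([
  [0.7,2,2.4,0,8.5],
  [0.7,4.5,2.4,0,8.5],
  [0.7,8,2.4,0,8.5],
  [0.7,11,2.4,0,8.5],
  [0.7,12.4,2.4,0,8.5],
  [0.7,12.4,2.4,0,8.5],
  [0.7,12.4,2.4,0,5],
  [0.7,12.4,2.4,0,2],
  [0.7,12.4,2.4,0,1.5],
  [0.7,12.4,2.4,0,1.5],
  [0.7,12.4,2.4,0,1.5],
  [0.7,12.4,2.4,0,1.5],
  [0.7,12.4,2.4,0,1.5],
  [0.7,12.4,2.4,0,1.5],
])

```text
clock: 13.7
eef_pos: [551.2, 149.4, 96.6]
tool_rot: [-1.571, -0.0, 0.159]
force: [-1.4, -0.8, 6.3]
width: 22.4
```

```bash
python3 - <<'E'
from h import *
s=ctrl.read_state();p=ctrl.get_image('wrist');cv2.imwrite('pics/w8.png',p['image'][:,:,::-1])
print(s['clock'],s['eef_pos'],s['tool_rot'],s['width'],s['force'],s['torque'],s['qpos'].round(2))
E
```

```text
13.7 [551.24268295 149.43757148  96.56860076] [-1.57110325e+00 -4.72474740e-04  1.58913109e-01] 22.42630970453848 [-1.37266896 -0.7919297   6.3157515 ] [-0.13677737  0.33205686  0.0095646 ] [-0.1   0.72 -0.33  1.85  0.37  0.63 -0.5 ]
```

View pics/w8.png

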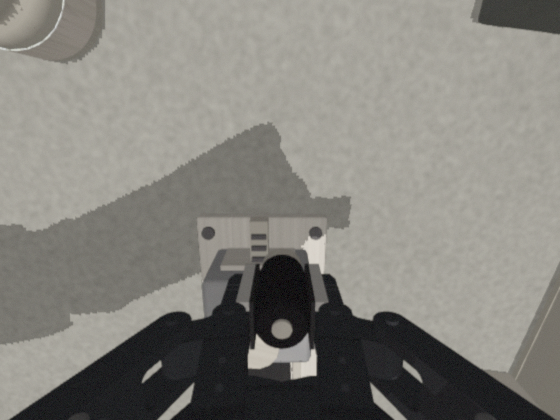

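```bash
cat > arc.py <<'E'
from h import *
import sys
def arc(C,P0,r,phis,yaw=0.159,lead=0):
    # P0: pose (cmd) xy at start ; target = C + r*(cos a, sin a), a = a0 - phi
    a0=np.arctan2(P0[1]-C[1],P0[0]-C[0])
    for f in phis:
        a=a0-f;t=np.array([C[0]+r*np.cos(a),C[1]+r*np.sin(a)])
        s=shift([*(t-P0),0],yaw);print(f"[{s[0]:.2f}, 0, {s[2]:.2f}, 0, 1.5],",end=' ')
    print()
E
python3 - <<'E'
from arc import *
arc(np.array([544.1,99.2]),np.array([551.24,149.44]),50.4,[.1,.25,.45,.65,.85,1.05,1.25,1.45])
E
```

```text
[0.46, 0, -0.21, 0, 1.5], [1.13, 0, -0.55, 0, 1.5], [1.94, 0, -1.16, 0, 1.5], [2.60, 0, -1.92, 0, 1.5], [3.10, 0, -2.79, 0, 1.5], [3.42, 0, -3.74, 0, 1.5], [3.54, 0, -4.74, 0, 1.5], [3.46, 0, -5.75, 0, 1.5],
```

Call:
apply_moves([
  [0.46,0,-0.19,0,1.5],
  [1.13,0,-0.55,0,1.5],
  [1.94,0,-1.16,0,1.5],
  [2.6,0,-1.92,0,1.5],
  [3.1,0,-2.79,0,1.5],
  [3.42,0,-3.74,0,1.5],
  [3.54,0,-4.74,0,1.5],
  [3.46,0,-5.75,0,1.5],
])

```text
clock: 14.75
eef_pos: [593.7, 100.8, 96.6]
tool_rot: [-1.568, -0.0, 0.161]
force: [-2.5, 5.1, 4.9]
width: 22.2
```

```bash
cat > rs.py <<'E'
from h import *
s=ctrl.read_state()
C=np.array([544.1,99.2])
v=s['eef_pos'][:2]-C;a=np.arctan2(v[1],v[0]);t=np.array([np.sin(a),-np.cos(a)]);f=s['force']
print('clk',s['clock'],'eef',s['eef_pos'].round(2),'rot',s['tool_rot'].round(3),'w',round(s['width'],1),'F',f.round(2))
print('r',np.linalg.norm(v).round(2),'ang',a.round(3),'F against motion',-(t@f[:2]).round(2),'F radial',(f[:2]@v/np.linalg.norm(v)).round(2))
E
python3 rs.py
```

```text
clk 14.75 eef [593.71 100.81  96.58] rot [-1.568 -0.     0.161] w 22.2 F [-2.46  5.11  4.92]
r 49.64 ang 0.032 F against motion 5.19 F radial -2.29
```

```bash
python3 - <<'E'
from arc import *
C=np.array([544.1,99.2]);r=50.2
for a in(-0.02,-1.62,-3.22): arc(C,C+r*np.array([np.cos(a),np.sin(a)]),r,np.arange(1,9)*.2)
E
```

```text
[-0.28, 0, -0.96, 0, 1.5], [-0.74, 0, -1.85, 0, 1.5], [-1.37, 0, -2.63, 0, 1.5], [-2.14, 0, -3.27, 0, 1.5], [-3.02, 0, -3.75, 0, 1.5], [-3.98, 0, -4.03, 0, 1.5], [-4.98, 0, -4.13, 0, 1.5], [-5.98, 0, -4.02, 0, 1.5], 
[-0.96, 0, 0.30, 0, 1.5], [-1.83, 0, 0.79, 0, 1.5], [-2.59, 0, 1.44, 0, 1.5], [-3.21, 0, 2.23, 0, 1.5], [-3.66, 0, 3.13, 0, 1.5], [-3.92, 0, 4.10, 0, 1.5], [-3.98, 0, 5.10, 0, 1.5], [-3.84, 0, 6.09, 0, 1.5], 
[0.33, 0, 0.95, 0, 1.5], [0.84, 0, 1.81, 0, 1.5], [1.52, 0, 2.55, 0, 1.5], [2.33, 0, 3.14, 0, 1.5], [3.24, 0, 3.56, 0, 1.5], [4.21, 0, 3.79, 0, 1.5], [5.21, 0, 3.83, 0, 1.5], [6.20, 0, 3.66, 0, 1.5],
```

Call:
apply_moves([
  [-0.28,0,-0.96,0,1.5],
  [-0.74,0,-1.85,0,1.5],
  [-1.37,0,-2.63,0,1.5],
  [-2.14,0,-3.27,0,1.5],
  [-3.02,0,-3.75,0,1.5],
  [-3.98,0,-4.03,0,1.5],
  [-4.98,0,-4.13,0,1.5],
  [-5.98,0,-4.02,0,1.5],
])

```text
clock: 15.75
eef_pos: [543.8, 49.8, 96.6]
tool_rot: [-1.57, -0.005, 0.159]
force: [4.1, 3.0, 1.7]
width: 22.5
```

```bash
python3 rs.py
```

```text
clk 15.75 eef [543.79  49.84  96.63] rot [-1.57  -0.005  0.159] w 22.5 F [4.13 3.04 1.71]
r 49.36 ang -1.577 F against motion 4.11 F radial -3.07
```

Call:
apply_moves([
  [-0.96,0,0.3,0,1.5],
  [-1.83,0,0.79,0,1.5],
  [-2.59,0,1.44,0,1.5],
  [-3.21,0,2.23,0,1.5],
  [-3.66,0,3.13,0,1.5],
  [-3.92,0,4.1,0,1.5],
  [-3.98,0,5.1,0,1.5],
  [-3.84,0,6.09,0,1.5],
])

```text
clock: 16.75
eef_pos: [493.5, 100.7, 96.5]
tool_rot: [-1.575, 0.002, 0.157]
force: [1.5, -4.4, 10.5]
width: 22.4
```

```bash
python3 rs.py
```

```text
clk 16.75 eef [493.54 100.73  96.47] rot [-1.575  0.002  0.157] w 22.4 F [ 1.53 -4.45 10.5 ]
r 50.58 ang 3.111 F against motion 4.4 F radial -1.67
```

```bash
sed -i 's/C=np.array(\[544.1,99.2\])/C=np.array([543.6,99.9])/' rs.py; sed -i "s/'ang',a.round(3)/'ang',a.round(3),'crank mod2pi',((1.726-a)%(2*np.pi)).round(3)/" rs.py; python3 - <<'E'
from arc import *
C=np.array([543.6,99.9]);P=np.array([494.05,103.13])
print(1.726-np.arctan2(*(P-C)[::-1])+2*np.pi)
arc(C,P,50.,np.arange(1,13)*.2)
E
```

```text
4.932687235750832
[0.28, 0, 0.95, 0, 1.5], [0.78, 0, 1.82, 0, 1.5], [1.45, 0, 2.57, 0, 1.5], [2.24, 0, 3.17, 0, 1.5], [3.14, 0, 3.60, 0, 1.5], [4.11, 0, 3.84, 0, 1.5], [5.11, 0, 3.89, 0, 1.5], [6.09, 0, 3.74, 0, 1.5], [7.03, 0, 3.39, 0, 1.5], [7.88, 0, 2.87, 0, 1.5], [8.61, 0, 2.18, 0, 1.5], [9.19, 0, 1.37, 0, 1.5],
```

Call:
apply_moves([
  [0.28,0,0.95,0,1.5],
  [0.78,0,1.82,0,1.5],
  [1.45,0,2.57,0,1.5],
  [2.24,0,3.17,0,1.5],
  [3.14,0,3.6,0,1.5],
  [4.11,0,3.84,0,1.5],
])

```text
clock: 17.5
eef_pos: [525.7, 146.7, 96.4]
tool_rot: [-1.573, 0.005, 0.159]
force: [-4.9, -0.2, 13.1]
width: 22.2
```

```bash
python3 rs.py;  python3 - <<'E'
from h import *
for n in('top','scene'):
  p=ctrl.get_image(n);cv2.imwrite(f'pics/{n}9.png',p['image'][:,:,::-1])
s=cv2.imread('pics/scene9.png');a=cv2.imread('pics/top9.png')
b=cv2.resize(a[165:235,215:340],None,fx=6,fy=6,interpolation=cv2.INTER_CUBIC);cv2.imwrite('pics/t9z.png',b)
b=cv2.resize(s[180:280,240:350],None,fx=6,fy=6,interpolation=cv2.INTER_CUBIC);cv2.imwrite('pics/s9z.png',b)
E
```

```text
clk 17.5 eef [525.74 146.75  96.43] rot [-1.573  0.005  0.159] w 22.2 F [-4.95 -0.18 13.13]
r 50.13 ang 1.935 crank mod2pi 6.074 F against motion 4.69 F radial 1.59
```

View pics/t9z.png

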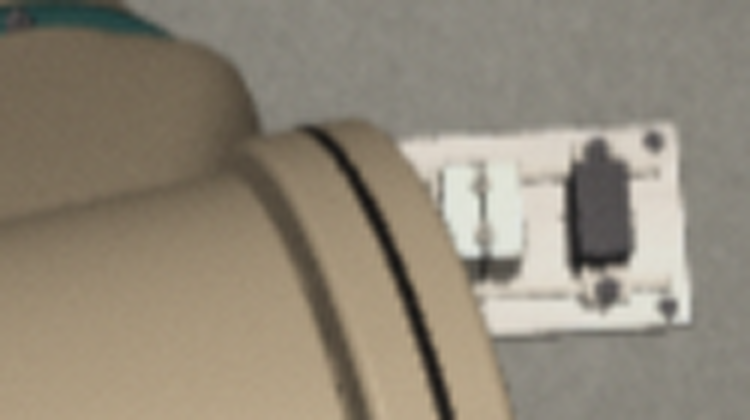

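View pics/s9z.png

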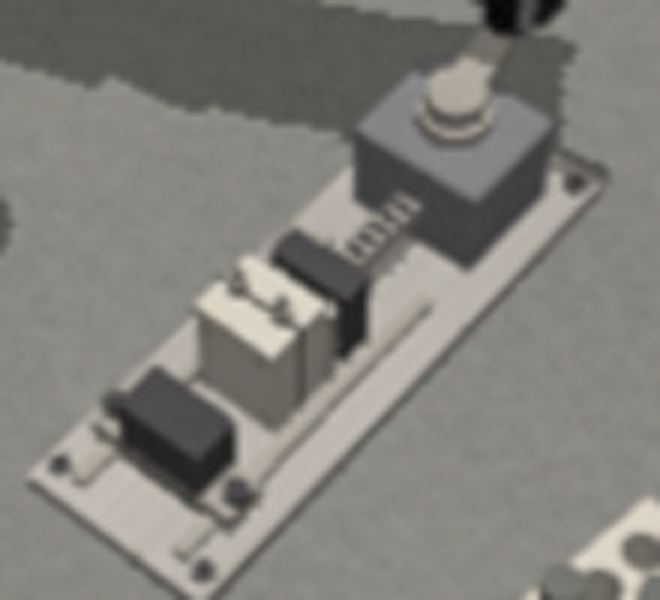

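```bash
python3 - <<'E'
from h import *
p=ctrl.get_image('top')
bp=lambda L,z:back(p,[((x+.5)/6-.5+215,(y+.5)/6-.5+165) for x,y in L],z)
d=np.array([.1547,-.988,0]);bed=np.array([543.6,99.9,0])+130*d
for n,L,z in(('cell',[(445,168),(515,163),(523,258),(452,265)],72),('cellc',[(483,185),(484,237)],86),('stopface top',[(576,160),(580,262),(585,262)],58),('stopbottom',[(568,200)],12),('base end',[(678,122),(690,325)],12)):
    print(n,[round(float((c-bed)@d),1) for c in bp(L,z)])
E
```

```text
cell [-11.2, 21.1, 21.8, -10.7]
cellc [5.0, 3.9]
stopface top [50.6, 49.0, 51.3]
stopbottom [49.9]
base end [106.4, 104.0]
```

```bash
cat > nx.py <<'E'
from arc import *
# args: theta_cmd_now, list of theta
C=np.array([543.6,99.9]);th=float(sys.argv[1]);a=1.726-th
arc(C,C+50*np.array([np.cos(a),np.sin(a)]),50.,np.array([float(x) for x in sys.argv[2:]])-th)
E
python3 nx.py 6.133 $(seq 6.333 .2 9.6)
```

```text
[1.00, 0, 0.05, 0, 1.5], [1.98, 0, -0.11, 0, 1.5], [2.92, 0, -0.45, 0, 1.5], [3.77, 0, -0.98, 0, 1.5], [4.50, 0, -1.66, 0, 1.5], [5.08, 0, -2.47, 0, 1.5], [5.48, 0, -3.39, 0, 1.5], [5.70, 0, -4.36, 0, 1.5], [5.71, 0, -5.36, 0, 1.5], [5.53, 0, -6.34, 0, 1.5], [5.16, 0, -7.27, 0, 1.5], [4.61, 0, -8.10, 0, 1.5], [3.90, 0, -8.81, 0, 1.5], [3.07, 0, -9.36, 0, 1.5], [2.15, 0, -9.74, 0, 1.5], [1.17, 0, -9.93, 0, 1.5], [0.17, 0, -9.92, 0, 1.5],
```

Call:
apply_moves([
  [1,0,0.05,0,1.5],
  [1.98,0,-0.11,0,1.5],
  [2.92,0,-0.45,0,1.5],
  [3.77,0,-0.98,0,1.5],
  [4.5,0,-1.66,0,1.5],
  [5.08,0,-2.47,0,1.5],
  [5.48,0,-3.39,0,1.5],
  [5.7,0,-4.36,0,1.5],
])

```text
clock: 18.65
eef_pos: [591.0, 116.0, 96.6]
tool_rot: [-1.568, 0.0, 0.161]
force: [-1.0, 4.0, 7.4]
width: 22.3
```

```bash
python3 rs.py; python3 nx.py 7.733 $(seq 7.883 .15 10)
```

```text
clk 18.65 eef [590.96 116.05  96.56] rot [-1.568  0.     0.161] w 22.3 F [-1.01  3.98  7.44]
r 50.04 ang 0.329 crank mod2pi 1.397 F against motion 4.1 F radial 0.33
[0.03, 0, -0.75, 0, 1.5], [-0.05, 0, -1.49, 0, 1.5], [-0.24, 0, -2.22, 0, 1.5], [-0.54, 0, -2.91, 0, 1.5], [-0.93, 0, -3.54, 0, 1.5], [-1.42, 0, -4.11, 0, 1.5], [-1.99, 0, -4.60, 0, 1.5], [-2.62, 0, -5.00, 0, 1.5], [-3.31, 0, -5.30, 0, 1.5], [-4.03, 0, -5.50, 0, 1.5], [-4.78, 0, -5.58, 0, 1.5], [-5.52, 0, -5.55, 0, 1.5], [-6.26, 0, -5.41, 0, 1.5], [-6.97, 0, -5.17, 0, 1.5], [-7.63, 0, -4.82, 0, 1.5],
```

Call:
apply_moves([
  [0.03,0,-0.75,0,1.5],
  [-0.05,0,-1.49,0,1.5],
  [-0.24,0,-2.22,0,1.5],
  [-0.54,0,-2.91,0,1.5],
  [-0.93,0,-3.54,0,1.5],
  [-1.42,0,-4.11,0,1.5],
])

```text
clock: 19.4
eef_pos: [585.1, 72.1, 96.6]
tool_rot: [-1.569, -0.003, 0.16]
force: [4.0, 3.5, 6.3]
width: 22.2
```

```bash
python3 rs.py; python3 nx.py 8.633 $(seq 8.733 .1 9.9)
```

```text
clk 19.4 eef [585.13  72.07  96.62] rot [-1.569 -0.003  0.16 ] w 22.2 F [3.99 3.51 6.29]
r 49.99 ang -0.59 crank mod2pi 2.316 F against motion 5.13 F radial 1.36
[-0.37, 0, -0.34, 0, 1.5], [-0.77, 0, -0.63, 0, 1.5], [-1.20, 0, -0.89, 0, 1.5], [-1.65, 0, -1.10, 0, 1.5], [-2.12, 0, -1.27, 0, 1.5], [-2.61, 0, -1.39, 0, 1.5], [-3.11, 0, -1.45, 0, 1.5], [-3.60, 0, -1.47, 0, 1.5], [-4.10, 0, -1.44, 0, 1.5], [-4.60, 0, -1.36, 0, 1.5], [-5.08, 0, -1.23, 0, 1.5], [-5.55, 0, -1.06, 0, 1.5],
```

Call:
apply_moves([
  [-0.37,0,-0.34,0,1.5],
  [-0.77,0,-0.63,0,1.5],
])

```text
clock: 19.65
eef_pos: [578.5, 64.2, 96.6]
tool_rot: [-1.57, -0.003, 0.16]
force: [4.0, 2.4, 6.2]
width: 22.3
```

```bash
python3 rs.py; python3 nx.py 8.833 $(seq 8.933 .1 9.9)
```

```text
clk 19.65 eef [578.54  64.21  96.59] rot [-1.57  -0.003  0.16 ] w 22.3 F [4.02 2.36 6.24]
r 49.94 ang -0.796 crank mod2pi 2.522 F against motion 4.52 F radial 1.12
[-0.43, 0, -0.26, 0, 1.5], [-0.88, 0, -0.47, 0, 1.5], [-1.35, 0, -0.63, 0, 1.5], [-1.84, 0, -0.75, 0, 1.5], [-2.33, 0, -0.82, 0, 1.5], [-2.83, 0, -0.84, 0, 1.5], [-3.33, 0, -0.81, 0, 1.5], [-3.83, 0, -0.73, 0, 1.5], [-4.31, 0, -0.60, 0, 1.5], [-4.78, 0, -0.42, 0, 1.5],
```

```bash
python3 - <<'E'
from h import *
p=ctrl.get_image('top');a=p['image'][:,:,::-1];s=ctrl.get_image('scene')['image'][:,:,::-1]
o=np.zeros((600,800,3),np.uint8)
o[:420,:400]=cv2.resize(a[165:235,273:340],(400,420),interpolation=cv2.INTER_CUBIC);b=cv2.resize(s[220:280,240:305],None,fx=6,fy=6,interpolation=cv2.INTER_CUBIC);o[:360,405:795]=b;cv2.imwrite('pics/m10.png',o)
E
```

```text
(no output)
```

View pics/m10.png

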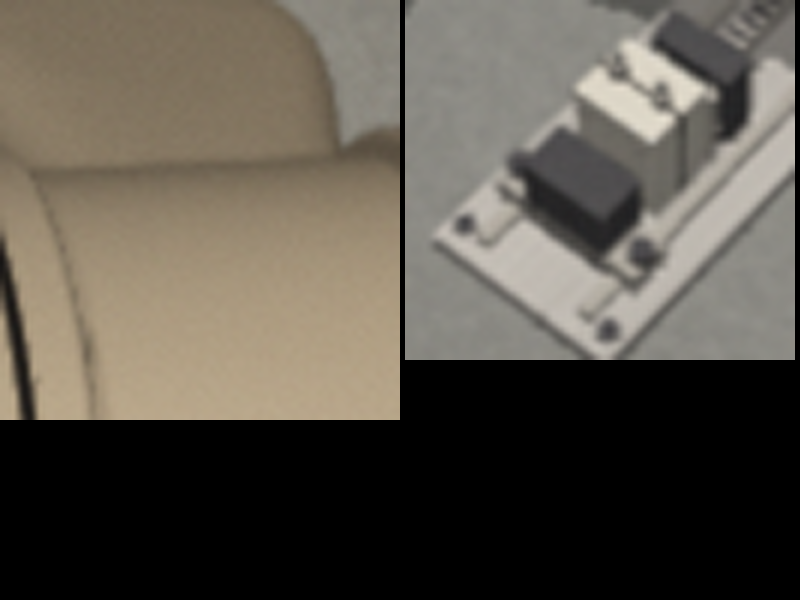

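Call:
apply_moves([
  [-0.43,0,-0.26,0,1.5],
  [-0.88,0,-0.47,0,1.5],
  [-1.35,0,-0.63,0,1.5],
  [-1.84,0,-0.75,0,1.5],
])

```text
clock: 20.25
eef_pos: [561.6, 53.3, 96.6]
tool_rot: [-1.571, -0.003, 0.159]
force: [3.5, 1.1, 5.3]
width: 22.1
```

```bash
python3 rs.py; python3 nx.py 9.233 $(seq 9.333 .1 10.3)
```

```text
clk 20.25 eef [561.6   53.27  96.58] rot [-1.571 -0.003  0.159] w 22.1 F [3.47 1.11 5.32]
r 49.99 ang -1.202 crank mod2pi 2.928 F against motion 3.64 F radial 0.21
[-0.50, 0, -0.07, 0, 1.5], [-0.99, 0, -0.09, 0, 1.5], [-1.49, 0, -0.06, 0, 1.5], [-1.99, 0, 0.02, 0, 1.5], [-2.47, 0, 0.15, 0, 1.5], [-2.94, 0, 0.33, 0, 1.5], [-3.38, 0, 0.55, 0, 1.5], [-3.81, 0, 0.82, 0, 1.5], [-4.20, 0, 1.13, 0, 1.5], [-4.56, 0, 1.47, 0, 1.5],
```

Call:
apply_moves([
  [-0.5,0,-0.07,0,1.5],
  [-0.99,0,-0.09,0,1.5],
  [-1.49,0,-0.06,0,1.5],
])

```text
clock: 20.62
eef_pos: [547.0, 50.0, 96.6]
tool_rot: [-1.571, -0.003, 0.159]
force: [3.5, 0.8, 5.7]
width: 21.9
```

```bash
python3 rs.py; python3 nx.py 9.533 $(seq 9.633 .1 10.3)
```

```text
clk 20.625 eef [547.01  50.03  96.56] rot [-1.571 -0.003  0.159] w 21.9 F [3.51 0.79 5.73]
r 49.99 ang -1.502 crank mod2pi 3.228 F against motion 3.56 F radial -0.55
[-0.49, 0, 0.08, 0, 1.5], [-0.98, 0, 0.21, 0, 1.5], [-1.44, 0, 0.39, 0, 1.5], [-1.89, 0, 0.61, 0, 1.5], [-2.31, 0, 0.88, 0, 1.5], [-2.71, 0, 1.18, 0, 1.5], [-3.07, 0, 1.53, 0, 1.5],
```

Still no rise (crank 9.51). Now 0.2 rad more, at slow pace.

Call:
apply_moves([
  [-0.49,0,0.08,0,1.5],
  [-0.98,0,0.21,0,1.5],
])

```text
clock: 20.88
eef_pos: [537.1, 50.3, 96.6]
tool_rot: [-1.571, -0.003, 0.159]
force: [4.0, 0.2, 6.9]
width: 22.1
```

```bash
python3 rs.py; python3 nx.py 9.733 $(seq 9.783 .05 10.3)
```

```text
clk 20.875 eef [537.07  50.35  96.57] rot [-1.571 -0.003  0.159] w 22.1 F [4.01 0.16 6.89]
r 49.98 ang -1.702 crank mod2pi 3.428 F against motion 3.95 F radial -0.68
[-0.24, 0, 0.08, 0, 1.5], [-0.47, 0, 0.18, 0, 1.5], [-0.69, 0, 0.28, 0, 1.5], [-0.91, 0, 0.40, 0, 1.5], [-1.13, 0, 0.53, 0, 1.5], [-1.34, 0, 0.67, 0, 1.5], [-1.54, 0, 0.81, 0, 1.5], [-1.73, 0, 0.97, 0, 1.5], [-1.92, 0, 1.14, 0, 1.5], [-2.09, 0, 1.32, 0, 1.5], [-2.26, 0, 1.50, 0, 1.5],
```

Call:
apply_moves([
  [-0.24,0,0.08,0,1.5],
  [-0.47,0,0.18,0,1.5],
  [-0.69,0,0.28,0,1.5],
])

```text
clock: 21.25
eef_pos: [529.8, 51.9, 96.6]
tool_rot: [-1.572, -0.002, 0.159]
force: [4.6, 0.4, 6.4]
width: 22.3
```

```bash
python3 rs.py; python3 nx.py 9.883 $(seq 9.933 .05 10.5)
```

```text
clk 21.25 eef [529.79  51.87  96.55] rot [-1.572 -0.002  0.159] w 22.3 F [4.61 0.38 6.45]
r 49.98 ang -1.851 crank mod2pi 3.577 F against motion 4.32 F radial -1.63
[-0.22, 0, 0.12, 0, 1.5], [-0.44, 0, 0.24, 0, 1.5], [-0.64, 0, 0.38, 0, 1.5], [-0.84, 0, 0.53, 0, 1.5], [-1.04, 0, 0.69, 0, 1.5], [-1.22, 0, 0.86, 0, 1.5], [-1.40, 0, 1.04, 0, 1.5], [-1.57, 0, 1.22, 0, 1.5], [-1.72, 0, 1.42, 0, 1.5], [-1.87, 0, 1.62, 0, 1.5], [-2.01, 0, 1.83, 0, 1.5], [-2.14, 0, 2.04, 0, 1.5],
```

Call:
apply_moves([
  [-0.22,0,0.12,0,1.5],
  [-0.44,0,0.24,0,1.5],
  [-0.64,0,0.38,0,1.5],
])

```text
clock: 21.62
eef_pos: [522.9, 54.4, 96.5]
tool_rot: [-1.572, -0.002, 0.158]
force: [3.9, -0.5, 6.2]
width: 22.2
```

```bash
python3 rs.py; python3 nx.py 10.033 $(seq 10.083 .05 10.7)
```

```text
clk 21.625 eef [522.89  54.4   96.54] rot [-1.572 -0.002  0.158] w 22.2 F [ 3.85 -0.47  6.17]
r 49.99 ang -1.998 crank mod2pi 3.724 F against motion 3.7 F radial -1.16
[-0.20, 0, 0.15, 0, 1.5], [-0.39, 0, 0.31, 0, 1.5], [-0.58, 0, 0.48, 0, 1.5], [-0.76, 0, 0.65, 0, 1.5], [-0.92, 0, 0.84, 0, 1.5], [-1.08, 0, 1.03, 0, 1.5], [-1.23, 0, 1.23, 0, 1.5], [-1.37, 0, 1.44, 0, 1.5], [-1.49, 0, 1.66, 0, 1.5], [-1.61, 0, 1.88, 0, 1.5], [-1.72, 0, 2.11, 0, 1.5], [-1.81, 0, 2.34, 0, 1.5], [-1.89, 0, 2.57, 0, 1.5],
```

Call:
apply_moves([
  [-0.2,0,0.15,0,1.5],
  [-0.39,0,0.31,0,1.5],
  [-0.58,0,0.48,0,1.5],
])

```text
clock: 22.0
eef_pos: [516.4, 58.0, 96.5]
tool_rot: [-1.572, -0.002, 0.158]
force: [4.6, -0.2, 6.5]
width: 22.2
```

```bash
python3 rs.py; python3 nx.py 10.183 $(seq 10.233 .05 10.8)
```

```text
clk 22.0 eef [516.39  57.97  96.54] rot [-1.572 -0.002  0.158] w 22.2 F [ 4.63 -0.25  6.52]
r 49.98 ang -2.147 crank mod2pi 3.873 F against motion 4.02 F radial -2.31
[-0.18, 0, 0.18, 0, 1.5], [-0.34, 0, 0.36, 0, 1.5], [-0.50, 0, 0.56, 0, 1.5], [-0.65, 0, 0.76, 0, 1.5], [-0.79, 0, 0.97, 0, 1.5], [-0.91, 0, 1.18, 0, 1.5], [-1.03, 0, 1.40, 0, 1.5], [-1.14, 0, 1.63, 0, 1.5], [-1.23, 0, 1.86, 0, 1.5], [-1.31, 0, 2.10, 0, 1.5], [-1.38, 0, 2.34, 0, 1.5], [-1.44, 0, 2.58, 0, 1.5],
```

Call:
apply_moves([
  [-0.18,0,0.18,0,1.5],
  [-0.34,0,0.36,0,1.5],
  [-0.5,0,0.56,0,1.5],
])

```text
clock: 22.38
eef_pos: [510.5, 62.4, 96.5]
tool_rot: [-1.572, -0.002, 0.158]
force: [3.8, -2.3, 7.1]
width: 22.3
```

```bash
python3 rs.py; python3 nx.py 10.333 $(seq 10.383 .05 10.9)
```

```text
clk 22.375 eef [510.49  62.43  96.54] rot [-1.572 -0.002  0.158] w 22.3 F [ 3.76 -2.29  7.06]
r 50.0 ang -2.295 crank mod2pi 4.021 F against motion 4.33 F radial -0.77
[-0.15, 0, 0.20, 0, 1.5], [-0.29, 0, 0.41, 0, 1.5], [-0.41, 0, 0.63, 0, 1.5], [-0.53, 0, 0.85, 0, 1.5], [-0.63, 0, 1.07, 0, 1.5], [-0.73, 0, 1.31, 0, 1.5], [-0.81, 0, 1.54, 0, 1.5], [-0.88, 0, 1.78, 0, 1.5], [-0.94, 0, 2.02, 0, 1.5], [-0.98, 0, 2.27, 0, 1.5], [-1.02, 0, 2.52, 0, 1.5],
```

Call:
apply_moves([
  [-0.15,0,0.2,0,1.5],
  [-0.29,0,0.41,0,1.5],
])

```text
clock: 22.62
eef_pos: [507.2, 65.6, 96.6]
tool_rot: [-1.573, -0.002, 0.158]
force: [4.5, -2.6, 6.3]
width: 22.3
```

```bash
python3 rs.py; python3 nx.py 10.433 $(seq 10.483 .05 11)
```

```text
clk 22.625 eef [507.21  65.65  96.55] rot [-1.573 -0.002  0.158] w 22.3 F [ 4.52 -2.58  6.31]
r 49.97 ang -2.386 crank mod2pi 4.112 F against motion 4.98 F radial -1.52
[-0.13, 0, 0.22, 0, 1.5], [-0.24, 0, 0.44, 0, 1.5], [-0.35, 0, 0.66, 0, 1.5], [-0.44, 0, 0.90, 0, 1.5], [-0.52, 0, 1.13, 0, 1.5], [-0.59, 0, 1.37, 0, 1.5], [-0.65, 0, 1.61, 0, 1.5], [-0.70, 0, 1.86, 0, 1.5], [-0.73, 0, 2.11, 0, 1.5], [-0.75, 0, 2.36, 0, 1.5], [-0.76, 0, 2.61, 0, 1.5],
```

Call:
apply_moves([
  [-0.13,0,0.22,0,1.5],
])

```text
clock: 22.75
eef_pos: [505.8, 67.2, 96.5]
tool_rot: [-1.573, -0.002, 0.158]
force: [5.0, -3.2, 7.0]
width: 22.5
```

```bash
python3 rs.py
```

```text
clk 22.75 eef [505.78  67.21  96.54] rot [-1.573 -0.002  0.158] w 22.5 F [ 5.03 -3.18  7.05]
r 49.99 ang -2.429 crank mod2pi 4.155 F against motion 5.7 F radial -1.72
```

Call:
apply_moves([
  [-0.11,0,0.22,0,1.5],
])

```text
clock: 22.88
eef_pos: [504.5, 68.8, 96.6]
tool_rot: [-1.574, -0.002, 0.157]
force: [5.0, -5.2, 6.6]
width: 22.3
```

```bash
python3 rs.py;python3 nx.py 10.533 $(seq 10.563 .03 11)
```

```text
clk 22.875 eef [504.49  68.78  96.55] rot [-1.574 -0.002  0.157] w 22.3 F [ 5.02 -5.19  6.55]
r 49.98 ang -2.47 crank mod2pi 4.196 F against motion 7.19 F radial -0.69
[-0.06, 0, 0.14, 0, 1.5], [-0.12, 0, 0.27, 0, 1.5], [-0.18, 0, 0.41, 0, 1.5], [-0.23, 0, 0.55, 0, 1.5], [-0.28, 0, 0.69, 0, 1.5], [-0.32, 0, 0.84, 0, 1.5], [-0.36, 0, 0.98, 0, 1.5], [-0.40, 0, 1.13, 0, 1.5], [-0.43, 0, 1.28, 0, 1.5], [-0.45, 0, 1.42, 0, 1.5], [-0.48, 0, 1.57, 0, 1.5], [-0.49, 0, 1.72, 0, 1.5], [-0.51, 0, 1.87, 0, 1.5], [-0.51, 0, 2.02, 0, 1.5], [-0.52, 0, 2.17, 0, 1.5],
```

Call:
apply_moves([
  [-0.06,0,0.14,0,1.5],
  [-0.12,0,0.27,0,1.5],
])

```text
clock: 23.12
eef_pos: [503.1, 70.6, 96.6]
tool_rot: [-1.575, -0.002, 0.157]
force: [5.8, -5.9, 7.0]
width: 22.3
```

```bash
python3 rs.py;python3 nx.py 10.593 $(seq 10.613 .02 10.7)
```

```text
clk 23.125 eef [503.1   70.6   96.55] rot [-1.575 -0.002  0.157] w 22.3 F [ 5.79 -5.86  7.01]
r 49.99 ang -2.515 crank mod2pi 4.241 F against motion 8.14 F radial -1.26
[-0.04, 0, 0.09, 0, 1.5], [-0.07, 0, 0.19, 0, 1.5], [-0.11, 0, 0.28, 0, 1.5], [-0.14, 0, 0.37, 0, 1.5], [-0.17, 0, 0.47, 0, 1.5],
```

Call:
apply_moves([
  [-0.04,0,0.09,0,1.5],
  [-0.04,0,0.09,0,1.5],
  [-0.04,0,0.09,0,1.5],
])

```text
clock: 23.5
eef_pos: [502.6, 71.3, 96.5]
tool_rot: [-1.575, -0.002, 0.157]
force: [6.6, -5.1, 6.8]
width: 22.2
```

```bash
python3 rs.py; python3 - <<'E'
from h import *
p=ctrl.get_image('scene');s=p['image'][:,:,::-1]
cv2.imwrite('pics/s11.png',cv2.resize(s[180:280,240:350],None,fx=6,fy=6,interpolation=cv2.INTER_CUBIC))
E
```

```text
clk 23.5 eef [502.56  71.33  96.55] rot [-1.575 -0.002  0.157] w 22.2 F [ 6.58 -5.12  6.81]
r 50.0 ang -2.533 crank mod2pi 4.259 F against motion 7.96 F radial -2.48
```

View pics/s11.png

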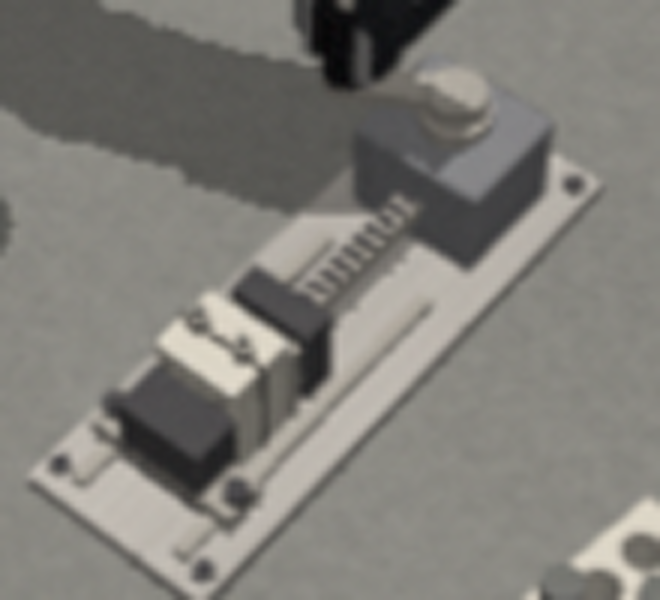

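Call:
apply_moves([
  [0.03,0,-0.07,0,1.5],
  [0.05,0,-0.13,0,1.5],
  [0.05,0,-0.13,0,2.6],
  [0.05,0,-0.13,0,4],
  [0.05,0,-0.13,0,6],
  [0.05,0,-0.13,0,8.5],
  [0.05,0,-0.13,0,8.5],
  [0.05,0,-0.13,0,8.5],
  [0.05,0,-0.13,0,8.5],
  [0.05,-3,-0.13,0,8.5],
  [0.05,-8,-0.13,0,8.5],
  [0.05,-12,-0.13,0,8.5],
  [0,-14,-4,0,8.5],
  [0,-14,-8,0,8.5],
  [0,-14,-12,0,8.5],
  [0,-14,-12,0,8.5],
  [0,-14,-12,0,8.5],
])

```text
clock: 25.68
eef_pos: [519.7, -43.5, 235.8]
tool_rot: [-1.57, 0.0, 0.159]
force: [-0.2, 0.9, 0.2]
width: 85.0
```

```bash
python3 rs.py; python3 - <<'E'
from h import *
for n in('scene','wrist','top'):
    p=ctrl.get_image(n);cv2.imwrite(f'pics/{n}12.png',p['image'][:,:,::-1])
    for q in('grip_mid','jaw','cell_mid'):
        print(n,q,[(d['confidence'],[round(v,1) for v in d['location']]) for d in ctrl.mark_of(p,q)[:4]])
s=cv2.imread('pics/scene12.png')
cv2.imwrite('pics/s12z.png',cv2.resize(s[180:280,240:350],None,fx=6,fy=6,interpolation=cv2.INTER_CUBIC))
E
```

```text
clk 25.675 eef [519.68 -43.46 235.79] rot [-1.57   0.     0.159] w 85.0 F [-0.16  0.85  0.2 ]
r 145.35 ang -1.736 crank mod2pi 3.462 F against motion -0.3 F radial -0.81
scene grip_mid []
scene jaw [(0.69, [691.9, -304.1, 1.1]), (0.61, [566.5, -42.6, 14.5])]
scene cell_mid [(0.91, [424.5, -366.9, 27.9]), (0.65, [564.7, -58.8, 42.6]), (0.6, [421.2, -269.8, 30.2]), (0.57, [584.5, -374.1, 32.0])]
wrist grip_mid [(0.65, [503.4, 67.9, 108.2])]
wrist jaw [(0.7, [567.6, -42.2, 18.3])]
wrist cell_mid [(0.67, [567.5, -54.3, 41.2]), (0.62, [424.3, -271.3, 28.9])]
top grip_mid [(0.42, [505.1, 67.5, 109.9])]
top jaw [(0.76, [567.7, -41.2, 10.9])]
top cell_mid [(0.88, [583.2, -373.7, 28.8]), (0.63, [556.9, 8.7, -0.2]), (0.52, [426.2, -367.5, 32.6])]
```

View pics/wrist12.png

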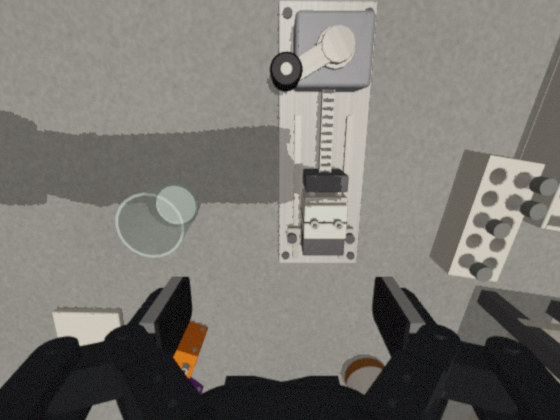

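View pics/s12z.png

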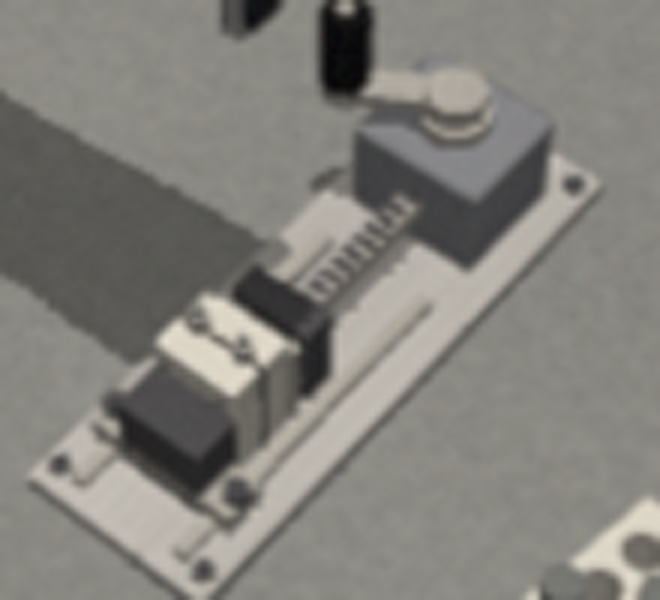

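View pics/scene12.png

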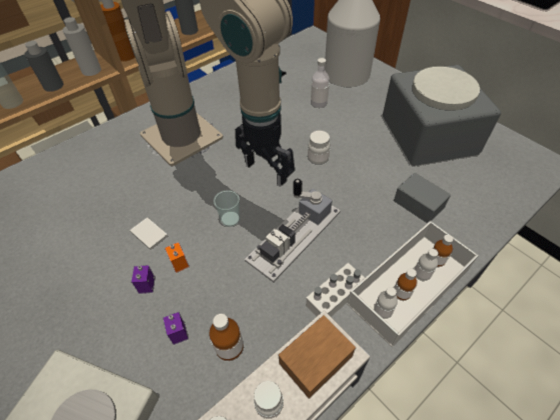

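```bash
python3 -c "
from cell import ctrl
print(ctrl.finish_job())"
```

```text
the job is handed in; nothing more can be done
None
```

The white flow cell is standing ports up on the clamp bed between the rails, held by the jaw against the stop, and the job is handed in at about 26 s. `ctrl.finish_job()` gives no verdict, so I can't say how it was judged.

- **Placing:** I gripped the cell on its plain side faces, turned it so the bolted faces point at the jaw and the stop, and set it on the bed. A wrist picture after release showed it upright and square between the rails.
- **Winding:** I held the crank by the black grip and wound it clockwise from about 0.3 to 10.54 rad without letting go. The push stayed at roughly 4 N until contact at about 10.36 rad, then rose to about 8 N. That is a rise of roughly 4 to 4.5 N, so about 32 to 36 N of clamping, inside the firm range and well below cracking. Single force readings scattered by about 0.5 N.
- **After letting go:** I eased the hand back about 1.5 mm before opening, then lifted clear. The wrist force read near zero. The last pictures show the cell upright between jaw and stop, the crank roughly where I left it, and the bystanders in view apparently unmoved. I didn't re-measure their positions.
- **Disagreements:** Two of the networks' reports in the last pictures were false: a "jaw" at the amber bottle and a "cell" at the clamp's centre. The first estimates of the bed's sideways position differed by up to about 8 mm, so I aligned the cell to the rails by eye in close wrist pictures instead.

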